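# Tip the turned finials out of the warming pan

## Task

Unlock the steel tipping pan: pull its black lock knob straight out, turn it clockwise as far as it goes, and push it fully home again. Then lift the pan by its bar handle to a tilt of about 45 degrees (never past 60), hold it there for a second or so while all three wooden balls roll into the white tub, and lower it gently back to level without letting it drop; leave it unlocked, let go, and leave the jar, lidded box and mallet alone.

Things in the scene. Friction and masses are not known exactly. Their poses are not given: they have to be found in the camera images.
- stand: Plywood stand fixed to the table, base 294 x 200 x 18 mm. Origin on the table under the pan; z up; x across the pan to the lock post (away from the robot at yaw 0); y along the pan to its handle; the tub is on the -y side. It carries the pan (rim 174 mm above the table, 130 mm wide) and, at x 0.144, y 0.03, the lock's post, whose face slopes 35 deg towards -x.
- pan_hinge (a point): Middle of the pan's hinge axis, fixed on the stand at (0, -0.090, 0.115) in the stand's frame. The axis lies along the stand's x.
- pan (a joint): Tilt of the steel pan, rad: 0 level on its stop, grows as the handle end is lifted, end stop 1.3; 45 deg = 0.785. It weighs about 0.75 kg and falls back if released (3 to 7 N lift it at the handle). While locked it lifts only 1 to 5 deg. Its pouring end is a ramp rising 25 deg, so the balls leave only beyond that tilt.
- pan_handle (a point): Middle of the pan's round steel bar handle, 14 mm thick, 80 mm free between its arms, parallel to the hinge (point x), 228 mm along y and 50 mm above the hinge (165 mm above the table when level). 38 mm free between bar and the pan's end wall (on the -y side). Turns with the pan: y out of the pan's end, z out of its mouth.
- lock_grip (a point): Centre of the black lock knob's bar grip: 60 mm long (point x), 16 thick (y), 40 tall along the knob's axis (point z, outwards): top 17 mm above this point, foot 23 below, over a 72 mm round flange. Axis z leans 35 deg from vertical to the stand's -x: the tool must come in along it. A steel latch wing reaches along the point's -x; while locked its end bars a lug on the pan. Moves with the knob.
- lock_pull (a joint): How far the lock knob is pulled out along its own axis, m: 0 fully home, 0.015 fully out. Stays where it is left (friction about 4 N).
- lock_turn (a joint): Turn of the lock knob, rad, clockwise as seen looking onto the knob: 0 locked (latch wing towards the pan's lug), 1.22 fully turned, unlocked. An inner key stops it turning unless it is pulled out more than about 9 mm, and stops it going home between the two ends.
- tub_in (a point): Centre of the inner floor of the white open plastic tub (180 mm along the stand's x, 210 mm along its y, 80 mm tall, walls 5 mm), which stands fixed below the pan's pouring end.
- ball1_center (a point): Centre of one of the three plain turned wooden balls (finials), 50 mm diameter, about 45 g, lying loose in the pan.
- ball2_center (a point): Centre of one of the three plain turned wooden balls (finials), 50 mm diameter, about 45 g, lying loose in the pan.
- ball3_center (a point): Centre of one of the three plain turned wooden balls (finials), 50 mm diameter, about 45 g, lying loose in the pan.
- ball1: The same ball as the point of this number; its origin turns with the ball, so use the point.
- ball2: The same ball as the point of this number; its origin turns with the ball, so use the point.
- ball3: The same ball as the point of this number; its origin turns with the ball, so use the point.
- jar: Bystander: amber glass jar, 72 mm across, 120 mm tall; origin under its centre.
- lidbox: Bystander: lidded plastic food box, 120 x 120 x 67 mm; origin under its centre.
- mallet: Bystander: wooden hammer about 200 mm long, lying on the table past the end of the tub; origin under the middle of its length.
Things that resemble listed ones, but are neither listed nor needed, are in the scene too. What is shaped like the ball3 but green or red is not meant.

How it is judged:
By the outcome, as a careful person would: the job done as asked, in the order asked, and still so for the second after the job is handed in, with the robot touching nothing.
It also fails if it takes over 64 s, if anything falls off the work surface, if the arm or the gripper's body presses on something with over 40 N, if the wrist force passes 120 N, or if a joint passes its speed limit or range.

## Robot

A 6-joint arm with a two-finger parallel gripper is mounted at the origin on the work surface. World frame = base frame: x ahead of the robot, y to its left, z up, the work surface at z = 0. Lengths are in m, angles in degrees, forces in N, time in s.
With the tool pointing down it reaches from about 0.25 to 0.725 m from the base axis. Payload 9.7 kg.
Tool frame: the origin (TCP) lies between the finger pads; the fingertips stand 22 mm ahead of it and the grasp point (between the pads) lies 3 mm ahead of it; z points along the fingers, y is the direction in which the jaws open and shut (so a half turn about z gives the same grasp; the last joint's range is limited). The gripper opens to 85 mm and grips with 20 to 120 N. Pads are 22 mm wide; open, the fingers measure 114 mm over their backs; the gripper's body (76 mm by 85 mm) begins 54 mm behind the grasp point. The pads swing forward as they close: fully open they stand 13 mm farther back than shut.
Start: joints at [-77.349, 4.979, 10.078, 95.1, 0, 90], TCP at [0.12, -0.537, 0.253] pointing down, gripper open.
Joint ranges: [-179.16, 179.16], [-48.56, 103.87], [-65.8, 70.77], [-126.05, 130.52], [-82.76, 87.17], [-180, 180]. Speed limits (degrees/s): [127.2, 127.2, 147.25, 180, 180, 180].

## Interface

Orientations are given as [roll, pitch, yaw] about the fixed x, y, z axes, in that order (R = Rz(yaw) Ry(pitch) Rx(roll)).
In Python, from cell import telemetry, camera, camera_model, finish_job gives the robot as it stands.
- The arm moves only by the shell command python3 -m pendant 'ROWS' [FORCE]. ROWS is JSON, a list that holds one entry, the list of rows, each a list of 7 numbers: the shift along the tool's x, y, z each as a share of 250 mm, from -1 to 1, then the turn, a rotation vector about the tool's x, y, z each as a share of 30 degrees, from -1 to 1, then the closure, from 0 (fully open) to 1 (shut). In form: [[[tx, ty, tz, rx, ry, rz, jaw], ...]]. A call has 1 to 8 rows; each row is the pose to reach, as a shift and turn from the pose measured when the call began, along the tool's axes at that moment; what a row does not reach only later rows make up. A row lasts 1/12 s, in which the tool goes at most 41.7 mm and 7.16 degrees, less where a joint would pass 70% of its speed; a pose out of reach is approached as far as the arm can. A call with a number of a shift or a turn outside -1 to 1 is refused whole. A call with a gripper value outside its range is refused whole. The fingers move at their own pace and stop on an object; FORCE is the grip in N (left out, the last holds). Time passes only in rows, so rows that repeat a pose let the fingers close. It gives the time, the measured TCP pose, the force and the opening at its end, in the units of the state.
- telemetry.state(): the state, without advancing time (a new reading comes with each control period).
- camera(name): name is "scene" or "side" or "wrist"; returns (picture, depth): 420x560x3 uint8, blue, green, red; 420x560 float32, m along the optical axis (not along the pixel's ray), 0 where there is no reading.
- camera_model(name): a dict with "fx", "fy", "cx", "cy" (pixels), "k1" (the pictures are not rectified: a ray, as slopes to the right and down, at radius r is drawn at 1 + k1 r^2 times it, then the intrinsics apply), "R" (3x3) and "t" (3): a world point X has camera coordinates R X + t; the wrist camera has in their place "T_tool_cam" (4x4, takes a point from camera to tool coordinates, whose origin is the TCP and whose axes are the flange's). Camera axes: x right, y down, z forward; pixel columns grow to the right and rows downward; lengths in m; the calibration is good to about 2 mm. A picture is of the moment at which its call begins: read the wrist's pose just before it. camera_model takes no time and is no camera call.
- finish_job(): hands the job in, once; it reports no verdict.
The state is a dict: "time_s": time; "qpos": joint angles; "qd": joint speeds; "joint_torque": joint torques, N m; "eef_pos": TCP position; "ee_rot": TCP orientation; "wrist_force": force on the tool from outside, world axes, zero at the start; "moment": the same for the moment, N m; "finger_gap": finger opening in m.
Only numpy, scipy, OpenCV 4.12 (cv2) and the standard library are available. Lean on these libraries where they do the work, as an engineer would, in place of code of your own. Each camera call takes 0.05 s, during which the arm holds its last target.

## Working session

There is one attempt and no reset: what is moved stays moved. The work goes in short steps, Python scripts to look and compute and a shell command to move; the robot and the scene stay as the last step left them, time stands still between calls to the robot, and variables do not carry over. Pictures are saved under pics/ and viewed, and the job is handed in when it is done.

```bash
mkdir -p pics; ls; python3 - <<'E'
from cell import telemetry, camera, camera_model
import cv2,numpy as np
print(telemetry.state())
for n in ("scene","side","wrist"):
    p,d=camera(n); cv2.imwrite(f"pics/{n}0.png",p); np.savez(f"pics/{n}0.npz",p=p,d=d); print(n,camera_model(n))
E
```

```text
pics
{'time_s': 0.0, 'qpos': array([-7.73488340e+01,  5.00998069e+00,  1.00338558e+01,  9.51000181e+01,
        1.78080157e-03,  9.00008717e+01]), 'qd': array([-0.04687764,  0.07295784,  0.01513026, -0.02844677, -0.0276081 ,
        0.07652916]), 'joint_torque': array([ 1.31346911e-03, -5.20391822e+01,  4.64801538e+01,  1.65299722e-02,
       -8.77032539e-05,  7.53246894e-06]), 'eef_pos': array([ 0.12042035, -0.5364415 ,  0.25258844]), 'ee_rot': array([-1.79923857e+02, -1.77964150e-03,  1.26502919e+01]), 'wrist_force': array([ 0.5394037 ,  1.1103349 , -0.56925535]), 'moment': array([ 0.00726704,  0.0406245 , -0.04186604]), 'finger_gap': 0.08539537821311545}
scene {'fx': 403.89999134671035, 'fy': 403.89999134671035, 'cx': 279.6622651566331, 'cy': 212.10436869231833, 'k1': 0.026774970692367932, 'R': array([[ 0.84507118,  0.53464245,  0.00348527],
       [ 0.45304918, -0.71261062, -0.53566085],
       [-0.28390339,  0.45425055, -0.84442602]]), 't': array([-0.49340754, -0.16834116,  1.2198522 ])}
side {'fx': 470.9583886071382, 'fy': 470.9583886071382, 'cx': 279.44780405488274, 'cy': 208.41779047025807, 'k1': -0.12639800995228248, 'R': array([[-0.76784263, -0.64063285,  0.00269348],
       [-0.39114158,  0.46547209, -0.79394206],
       [ 0.50737162, -0.61067609, -0.60798746]]), 't': array([0.46761432, 0.37227522, 0.96961182])}
wrist {'fx': 292.25347006391337, 'fy': 292.25347006391337, 'cx': 280.4383614820464, 'cy': 209.18876781127256, 'k1': -0.06291784992107137, 'T_tool_cam': array([[-4.99141339e-04, -9.49906433e-01, -3.12534029e-01,
         8.03590034e-02],
       [ 9.99999437e-01, -7.66917209e-04,  7.33867390e-04,
        -1.85403895e-04],
       [-9.36793080e-04, -3.12533487e-01,  9.49906281e-01,
        -1.21094718e-01],
       [ 0.00000000e+00,  0.00000000e+00,  0.00000000e+00,
         1.00000000e+00]])}
```

View pics/scene0.png

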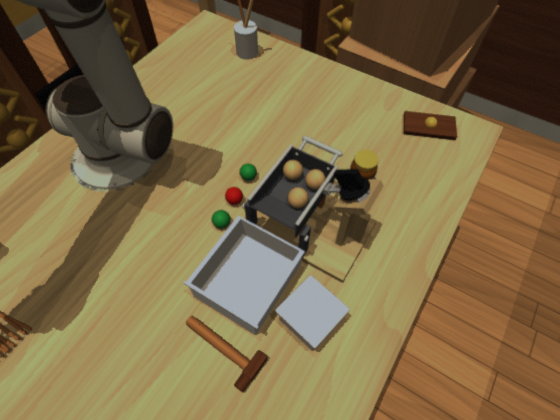

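View pics/side0.png

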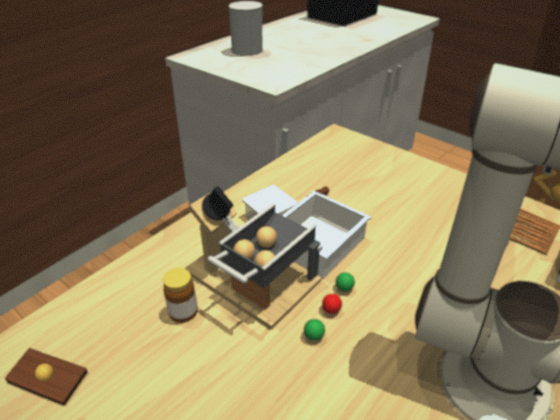

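View pics/wrist0.png

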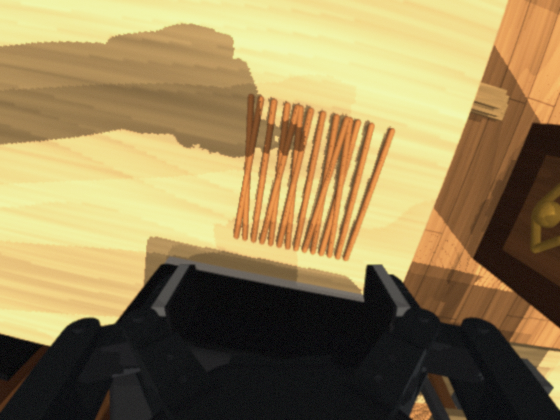

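The pan, lock, tub and jar are visible in both fixed cameras; I'll enlarge the crops.

```bash
cat > h.py <<'E'
import numpy as np,cv2
from cell import camera_model
from scipy.spatial.transform import Rotation as Ro
def K(m): return np.array([[m['fx'],0,m['cx']],[0,m['fy'],m['cy']],[0,0,1]])
def D(m): return np.array([m['k1'],0,0,0,0])
def ext(n,tool=None):
    m=camera_model(n)
    if n!='wrist': return m['R'],m['t']
    T=tool@m['T_tool_cam']; R=T[:3,:3].T; return R,-R@T[:3,3]
def toolT(s):
    T=np.eye(4);T[:3,:3]=Ro.from_euler('xyz',s['ee_rot'],degrees=True).as_matrix();T[:3,3]=s['eef_pos'];return T
def unproj(n,uv,z,tool=None):
    m=camera_model(n);R,t=ext(n,tool)
    q=cv2.undistortPoints(np.array(uv,float).reshape(-1,1,2),K(m),D(m)).reshape(-1,2)
    c=np.c_[q,np.ones(len(q))]*np.array(z,float).reshape(-1,1)
    return (c-t)@R
def proj(n,X,tool=None):
    m=camera_model(n);R,t=ext(n,tool)
    return cv2.projectPoints(np.array(X,float).reshape(-1,3),cv2.Rodrigues(R)[0],t,K(m),D(m))[0].reshape(-1,2)
E
python3 - <<'E'
import cv2
a=cv2.imread('pics/scene0.png')[120:300,180:400];cv2.imwrite('pics/s1.png',cv2.resize(a,None,fx=3.3,fy=3.3,interpolation=cv2.INTER_CUBIC))
a=cv2.imread('pics/side0.png')[170:330,150:390];cv2.imwrite('pics/d1.png',cv2.resize(a,None,fx=3.3,fy=3.3,interpolation=cv2.INTER_CUBIC))
E
```

```text
(no output)
```

View pics/s1.png

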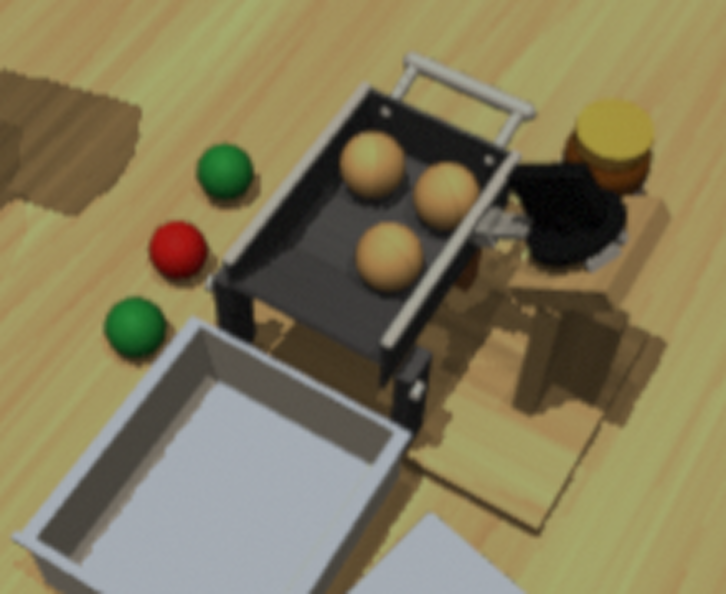

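View pics/d1.png

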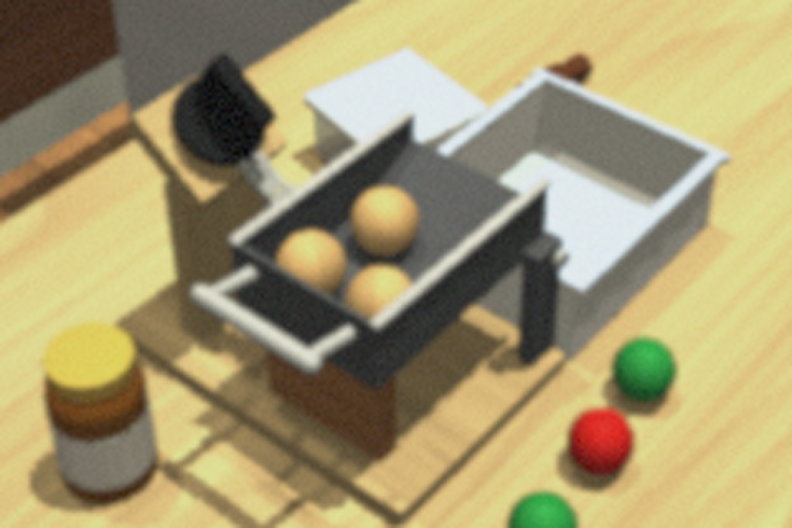

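```bash
cat > fit.py <<'E'
from h import *
from scipy.optimize import least_squares
S=lambda u,v:(180+(u+.5)/3.3-.5,120+(v+.5)/3.3-.5)
Q=lambda u,v:(150+(u+.5)/3.3-.5,170+(v+.5)/3.3-.5)
obs=[('scene',S(471,86),(0,.138,.165)),('side',Q(259,327),(0,.138,.165)),
('scene',S(367,90),(-.065,.093,.174)),('scene',S(518,153),(.065,.093,.174)),
('side',Q(235,240),(.065,.093,.174)),('side',Q(377,325),(-.065,.093,.174))]
def W(p,X):
    c,s=np.cos(p[2]),np.sin(p[2]);return np.array([p[0]+c*X[0]-s*X[1],p[1]+s*X[0]+c*X[1],X[2]])
def r(p): return np.concatenate([proj(n,W(p,X))[0]-uv for n,uv,X in obs])
if __name__=='__main__':
    s=least_squares(r,[.5,-.1,0.]);print(s.x,np.degrees(s.x[2]));print(s.fun.reshape(-1,2).round(1))
    for n,f,pts in (('scene',S,dict(h=(471,86),grip=(552,180),flange=(575,225),jarlid=(615,130),tubL=(200,325),tubR=(410,435),tubB=(22,540),base=(537,530),b1=(372,163),b2=(447,195),b3=(390,257))),('side',Q,dict(h=(259,327),griptop=(240,85),jar=(90,355)))):
        d=np.load(f'pics/{n}0.npz')['d']
        for k,c in pts.items():
            u=f(*c);z=d[round(u[1]),round(u[0])];X=unproj(n,[u],[z])[0]
            p=s.x;Rz=np.array([[np.cos(p[2]),-np.sin(p[2])],[np.sin(p[2]),np.cos(p[2])]])
            print(n,k,np.round(u),X.round(3),'stand',(Rz.T@(X[:2]-p[:2])).round(3))
    print('handle',W(s.x,(0,.138,.165)))
E
python3 fit.py
```

```text
[0.56482885 0.09394545 0.02222055] 1.2731438870470098
[[-1.   0.4]
 [-0.5 -0.3]
 [-0.4 -1.7]
 [ 0.1  0.2]
 [-0.7 -0.4]
 [ 0.1 -0.8]]
scene h [322. 146.] [0.565 0.23  0.171] stand [0.003 0.136]
scene grip [347. 174.] [0.679 0.118 0.254] stand [0.114 0.022]
scene flange [354. 188.] [0.701 0.119 0.22 ] stand [0.137 0.022]
scene jarlid [366. 159.] [0.667 0.292 0.121] stand [0.106 0.195]
scene tubL [240. 218.] [ 0.477 -0.015  0.081] stand [-0.091 -0.107]
scene tubR [304. 251.] [0.649 0.01  0.037] stand [ 0.082 -0.086]
scene tubB [186. 283.] [ 0.474 -0.222  0.081] stand [-0.098 -0.314]
scene base [342. 280.] [0.764 0.004 0.014] stand [ 0.197 -0.095]
scene b1 [292. 169.] [0.537 0.131 0.162] stand [-0.027  0.038]
scene b2 [315. 179.] [0.599 0.134 0.164] stand [0.035 0.039]
scene b3 [298. 198.] [0.592 0.065 0.164] stand [ 0.027 -0.03 ]
side h [228. 269.] [0.556 0.236 0.171] stand [-0.006  0.142]
side griptop [222. 195.] [0.672 0.13  0.252] stand [0.108 0.034]
side jar [177. 277.] [0.661 0.298 0.123] stand [0.1   0.202]
handle [0.56176267 0.23191138 0.165     ]
```

```bash
cat > go.py <<'E'
import sys,json
from h import *
from cell import telemetry
def rel(pos,R):
    T=toolT(telemetry.state());d=T[:3,:3].T@(np.array(pos)-T[:3,3])/.25
    r=Ro.from_matrix(T[:3,:3].T@R).as_rotvec(degrees=True)/30
    return d.round(4),r.round(4)
def st(yaw=1.3): return Ro.from_euler('z',yaw,degrees=True).as_matrix()
def Rtool(tilt_x=0,tilt_y=0,spin=0,yaw=1.3):  # stand-aligned, pointing down, then tilts about stand x/y, spin about tool z
    return st(yaw)@Ro.from_euler('x',tilt_x,degrees=True).as_matrix()@Ro.from_euler('y',tilt_y,degrees=True).as_matrix()@Ro.from_euler('x',180,degrees=True).as_matrix()@Ro.from_euler('z',spin,degrees=True).as_matrix()
def show():
    s=telemetry.state();print('t',round(s['time_s'],2),'p',s['eef_pos'].round(4),'rpy',s['ee_rot'].round(1),'F',s['wrist_force'].round(1),'M',s['moment'].round(2),'gap',round(s['finger_gap'],4),'q',s['qpos'].round(0))
E
python3 - <<'E'
from go import *
for p in [(.12,-.3,.36),(.3,-.1,.40),(.5,.03,.40)]: print(rel(p,Rtool(0,-35)),Rtool(0,-35)[:,2])
E
```

```text
(array([ 0.2055, -0.9238, -0.4281]), array([-0.1174,  1.163 ,  0.3658])) [ 0.5734288   0.01301292 -0.81915204]
(array([ 1.0832, -1.5469, -0.5874]), array([-0.1174,  1.163 ,  0.3658])) [ 0.5734288   0.01301292 -0.81915204]
(array([ 1.9776, -1.8791, -0.5871]), array([-0.1174,  1.163 ,  0.3658])) [ 0.5734288   0.01301292 -0.81915204]
```

```bash
python3 -m pendant '[[[0.4,-0.4,-0.4,0,0,0.1,0],[0.8,-0.9,-0.4,0,0,0.2,0],[0.8,-0.9,-0.4,0,0.2,0.3,0],[0.8,-0.9,-0.4,0,0.4,0.36,0],[0.8,-0.9,-0.4,0,0.6,0.36,0],[0.8,-0.9,-0.4,0,0.8,0.36,0],[0.8,-0.9,-0.4,0,0.8,0.36,0],[0.8,-0.9,-0.4,0,0.8,0.36,0]]]'
python3 - <<'E'
from go import *
show()
for p in [(.4,-.05,.40),(.52,.11,.42)]: print(rel(p,Rtool(0,-35)))
E
```

```text
time_s: 0.82
eef_pos: [0.266, -0.271, 0.354]
ee_rot: [-177.5, -23.9, 1.0]
wrist_force: [1.1, -1.2, -0.0]
finger_gap: 0.0855
t 0.82 p [ 0.266 -0.271  0.354] rpy [-177.5  -23.9    1. ] F [ 1.1 -1.2 -0. ] M [-0.04  0.27  0.01] gap 0.0855 q [-61. -25.  -7.  99.  22. 120.]
(array([ 0.579 , -0.8711,  0.0932]), array([-0.0775,  0.3684, -0.0155]))
(array([ 1.0607, -1.4963,  0.2465]), array([-0.0775,  0.3684, -0.0155]))
```

```bash
python3 -m pendant '[[[0.1,-0.15,0,0,0.1,0,0],[0.2,-0.3,0.04,0,0.2,0,0],[0.3,-0.45,0.06,0,0.37,0,0],[0.4,-0.6,0.08,-0.08,0.37,-0.015,0],[0.5,-0.75,0.1,-0.08,0.37,-0.015,0],[0.6,-0.9,0.1,-0.08,0.37,-0.015,0],[0.65,-1.0,0.12,-0.08,0.37,-0.015,0],[0.65,-1.0,0.12,-0.08,0.37,-0.015,0]]]'
python3 - <<'E'
from go import *
show()
for p in [(.56,.126,.40)]: print(rel(p,Rtool(0,-35)))
E
```

```text
time_s: 1.48
eef_pos: [0.4086, -0.0333, 0.3997]
ee_rot: [179.9, -35.1, 1.3]
wrist_force: [0.3, -1.7, -0.5]
finger_gap: 0.0853
t 1.48 p [ 0.4086 -0.0333  0.3997] rpy [179.9 -35.1   1.3] F [ 0.3 -1.7 -0.5] M [-0.09  0.45 -0.02] gap 0.0853 q [ -8. -41. -15.  81.   5. 172.]
(array([ 0.5075, -0.624 ,  0.3547]), array([ 0.0036, -0.0042, -0.0006]))
```

```bash
python3 -m pendant '[[[0.1,-0.1,0,0,0,-0.24,0],[0.1,-0.2,0,0,0,-0.48,0],[0.1,-0.2,0,0,0,-0.7,0],[0.1,-0.2,0,0,0,-0.9,0],[0.1,-0.2,0,0,0,-1,0]]]'
for i in 1 2 3 4 5; do python3 -m pendant '[[[0,0,0,0,0,-0.24,0],[0,0,0,0,0,-0.48,0],[0,0,0,0,0,-0.7,0],[0,0,0,0,0,-0.9,0],[0,0,0,0,0,-1,0]]]' | tail -n 3; done
python3 - <<'E'
from go import *
show()
for p in [(.56,.126,.40)]: print(rel(p,Rtool(0,-35,180)))
E
```

```text
time_s: 1.9
eef_pos: [0.4278, 0.0183, 0.4138]
ee_rot: [160.4, -29.7, 37.0]
wrist_force: [0.5, -0.0, -0.1]
finger_gap: 0.0853
ee_rot: [148.5, -16.3, 66.7]
wrist_force: [0.6, -0.1, 0.2]
finger_gap: 0.0855
ee_rot: [145.0, 0.7, 92.2]
wrist_force: [-0.2, -0.5, 0.8]
finger_gap: 0.0853
ee_rot: [149.1, 17.5, 117.9]
wrist_force: [-0.3, -0.1, 0.3]
finger_gap: 0.0854
ee_rot: [161.7, 30.4, 148.1]
wrist_force: [0.4, -0.2, 0.2]
finger_gap: 0.0857
ee_rot: [-178.5, 35.0, -176.0]
wrist_force: [0.0, -0.4, 0.2]
finger_gap: 0.0854
t 3.98 p [0.427  0.0183 0.4128] rpy [-178.5   35.  -176. ] F [ 0.  -0.4  0.2] M [ 0.    0.52 -0.  ] gap 0.0854 q [  3. -38. -13.  80.  -1.  -1.]
(array([-0.4301,  0.4028,  0.3521]), array([-0.0008, -0.0006,  0.0724]))
```

```bash
python3 -m pendant '[[[-0.1,0.1,0.1,0,0,0.07,0],[-0.2,0.2,0.2,0,0,0.07,0],[-0.3,0.3,0.26,0,0,0.07,0],[-0.4,0.4,0.35,0,0,0.07,0],[-0.43,0.4,0.35,0,0,0.07,0],[-0.43,0.4,0.35,0,0,0.07,0],[-0.43,0.4,0.35,0,0,0.07,0]]]'
python3 - <<'E'
from go import *
from cell import camera
show()
T=toolT(telemetry.state());p,d=camera('wrist');np.savez('pics/w1.npz',p=p,d=d,T=T);cv2.imwrite('pics/w1.png',p)
E
```

```text
time_s: 4.57
eef_pos: [0.5595, 0.1253, 0.4]
ee_rot: [-179.9, 34.9, -178.6]
wrist_force: [-0.2, -0.7, 0.1]
finger_gap: 0.0855
t 4.57 p [0.5595 0.1253 0.4   ] rpy [-179.9   34.9 -178.6] F [-0.2 -0.7  0.1] M [-0.05  0.52 -0.01] gap 0.0855 q [ 17. -20.  -3.  72.  -9.  13.]
```

View pics/w1.png

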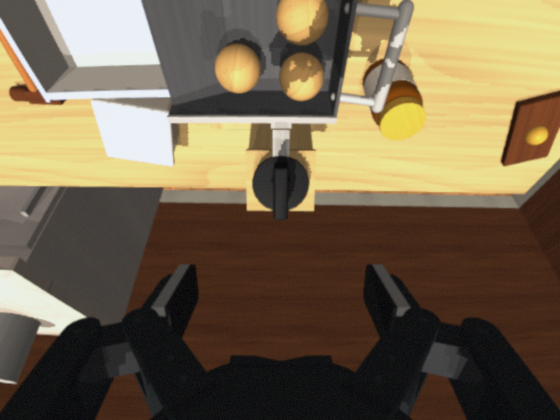

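Knob bar runs from about (281,157) to (281,218), flange centred near (280,183), aligned with the jaws. I'll get its 3D position.

```bash
python3 - <<'E'
from go import *
z=np.load('pics/w1.npz');d=z['d'];T=z['T']
a=z['p'][100:240,200:380];cv2.imwrite('pics/w1c.png',cv2.resize(a,None,fx=4.2,fy=4.2,interpolation=cv2.INTER_CUBIC))
o=np.array([.5648,.0939,0])
for v in range(150,226,5):
    us=np.arange(274,290,3)
    X=unproj('wrist',[(u,v) for u in us],[d[v,u] for u in us],T)
    print(v,' '.join('%.3f'%d[v,u] for u in us),((X-o)@st())[2].round(4))
for u in (258,262,300,304):print(u,((unproj('wrist',[(u,183)],[d[183,u]],T)-o)@st()).round(4))
E
```

```text
150 0.354 0.353 0.353 0.353 0.352 0.372 [0.0998 0.0306 0.1848]
155 0.355 0.355 0.354 0.355 0.355 0.369 [0.1042 0.0306 0.1888]
160 0.355 0.354 0.354 0.353 0.355 0.355 [0.1083 0.0306 0.1932]
165 0.333 0.322 0.322 0.324 0.326 0.356 [0.0888 0.0307 0.2216]
170 0.310 0.308 0.308 0.309 0.310 0.358 [0.0826 0.0308 0.2354]
175 0.311 0.309 0.311 0.310 0.312 0.361 [0.0877 0.0308 0.2378]
180 0.312 0.312 0.314 0.312 0.313 0.362 [0.0927 0.0308 0.2404]
185 0.314 0.314 0.314 0.314 0.312 0.353 [0.0964 0.0308 0.2443]
190 0.317 0.315 0.315 0.316 0.314 0.354 [0.1001 0.0308 0.2482]
195 0.318 0.317 0.317 0.317 0.319 0.370 [0.1051 0.0308 0.251 ]
200 0.321 0.320 0.319 0.320 0.319 0.369 [0.1098 0.0308 0.2542]
205 0.322 0.322 0.321 0.322 0.322 0.372 [0.1144 0.0308 0.2575]
210 0.323 0.323 0.322 0.322 0.324 0.393 [0.1191 0.0308 0.2609]
215 0.326 0.324 0.326 0.326 0.325 1.756 [0.1251 0.0308 0.2633]
220 1.730 1.726 1.733 1.735 1.733 1.739 [ 1.2856  0.0276 -0.534 ]
225 1.707 1.708 1.712 1.717 1.716 1.716 [ 1.2862  0.0277 -0.4987]
258 [[0.1333 0.0031 0.2082]]
262 [[0.1319 0.0083 0.2095]]
300 [[0.1325 0.0556 0.2089]]
304 [[0.1313 0.0605 0.2099]]
```

View pics/w1c.png

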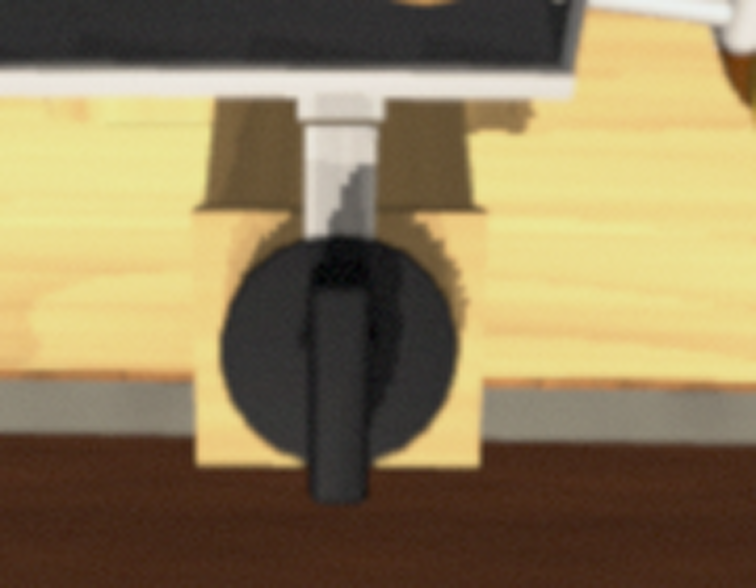

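```bash
python3 - <<'E'
from go import *
o=np.array([.5648,.0939,0])
for p in [(.070,.0305,.299),(.110,.0305,.242)]: print(rel(o+st()@np.array(p),Rtool(0,-35,180)))
E
```

```text
(array([-0.0124, -0.0016,  0.5054]), array([-0.0014, -0.0005,  0.002 ]))
(array([-0.0128, -0.0014,  0.7839]), array([-0.0014, -0.0005,  0.002 ]))
```

```bash
python3 -m pendant '[[[-0.012,0,0.15,0,0,0,0.3],[-0.012,0,0.3,0,0,0,0.3],[-0.012,0,0.45,0,0,0,0.3],[-0.012,0,0.55,0,0,0,0.3],[-0.012,0,0.65,0,0,0,0.3],[-0.012,0,0.72,0,0,0,0.3],[-0.012,0,0.784,0,0,0,0.3],[-0.012,0,0.784,0,0,0,0.3]]]' 60
python3 - <<'E'
from go import *
from cell import camera
show()
T=toolT(telemetry.state());p,d=camera('wrist');cv2.imwrite('pics/w2.png',p)
p,d=camera('side');cv2.imwrite('pics/d2.png',cv2.resize(p[100:330,120:390],None,fx=2.5,fy=2.5))
E
```

```text
time_s: 5.28
eef_pos: [0.6732, 0.1257, 0.239]
ee_rot: [-179.9, 34.8, -178.7]
wrist_force: [-1.5, -0.5, -0.1]
finger_gap: 0.0596
t 5.28 p [0.6732 0.1257 0.239 ] rpy [-179.9   34.8 -178.7] F [-1.5 -0.5 -0.1] M [ 0.07  0.5  -0.02] gap 0.0596 q [ 13.  -9. -13.  52.  -7.  10.]
```

View pics/w2.png

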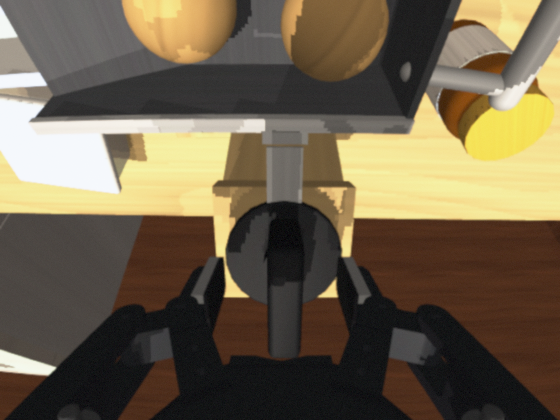

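View pics/d2.png

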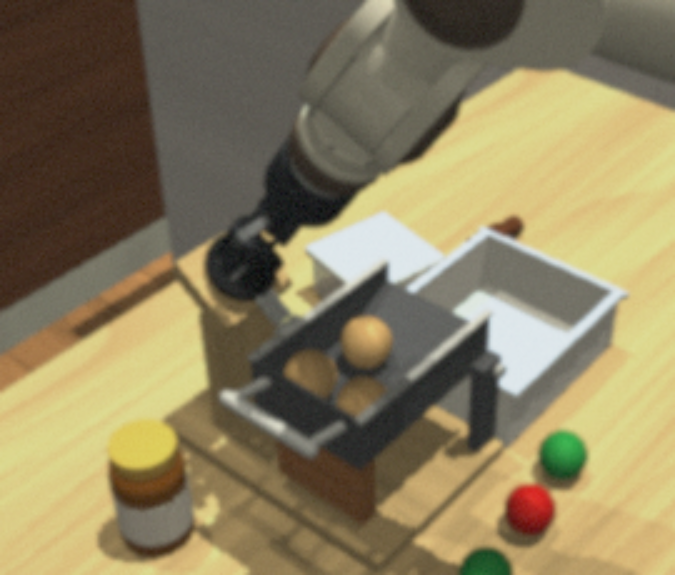

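Knob sits between the fingers (bar u≈284, finger mid ≈282). Closing.

```bash
python3 -m pendant '[[[0,0,0,0,0,0,0.6],[0,0,0,0,0,0,0.7],[0,0,0,0,0,0,1],[0,0,0,0,0,0,1],[0,0,0,0,0,0,1],[0,0,0,0,0,0,1]]]' 60; python3 -c "
from go import *;show()"
```

```text
time_s: 5.88
eef_pos: [0.6732, 0.127, 0.2445]
ee_rot: [180.0, 35.1, -178.7]
wrist_force: [-4.0, 1.6, 6.3]
finger_gap: 0.0151
t 5.88 p [0.6732 0.127  0.2445] rpy [ 180.    35.1 -178.7] F [-4.   1.6  6.3] M [0.39 0.84 0.09] gap 0.0151 q [ 13.  -9. -13.  52.  -7.  10.]
```

```bash
python3 -m pendant '[[[0,0,-0.015,0,0,0,1],[0,0,-0.03,0,0,0,1],[0,0,-0.045,0,0,0,1],[0,0,-0.06,0,0,0,1],[0,0,-0.06,0,0,0,1],[0,0,-0.06,0,0,0,1]]]' 80; python3 - <<'E'
from go import *
from cell import camera
show()
p,d=camera('wrist');cv2.imwrite('pics/w3.png',p)
E
```

```text
time_s: 6.38
eef_pos: [0.6644, 0.1269, 0.2569]
ee_rot: [180.0, 35.1, -178.7]
wrist_force: [2.8, 1.7, -1.8]
finger_gap: 0.0149
t 6.38 p [0.6644 0.1269 0.2569] rpy [ 180.    35.1 -178.7] F [ 2.8  1.7 -1.8] M [0.22 0.39 0.01] gap 0.0149 q [ 14. -10. -12.  53.  -7.  10.]
```

View pics/w3.png

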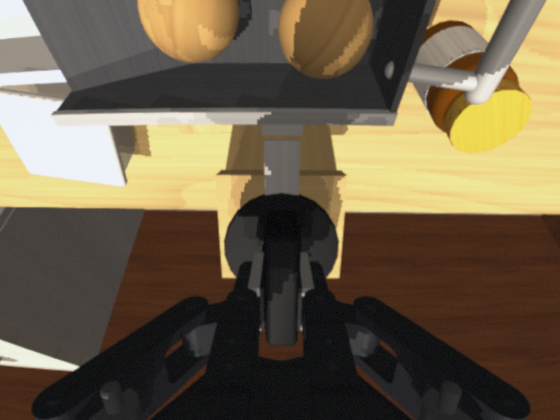

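```bash
for i in 1 2; do python3 -m pendant '[[[0,0,0,0,0,0.17,1],[0,0,0,0,0,0.34,1],[0,0,0,0,0,0.51,1],[0,0,0,0,0,0.68,1],[0,0,0,0,0,0.84,1],[0,0,0,0,0,1,1],[0,0,0,0,0,1,1]]]';  python3 -c "
from go import *;show()"; done
```

```text
time_s: 7.02
eef_pos: [0.6642, 0.1268, 0.2568]
ee_rot: [160.5, 29.8, 145.9]
wrist_force: [3.2, -0.1, -3.3]
finger_gap: 0.0149
t 7.02 p [0.6642 0.1268 0.2568] rpy [160.5  29.8 145.9] F [ 3.2 -0.1 -3.3] M [ 0.05  0.48 -0.02] gap 0.0149 q [ 14. -10. -12.  53.  -7.  40.]
time_s: 7.6
eef_pos: [0.6641, 0.1268, 0.2567]
ee_rot: [148.6, 16.6, 116.4]
wrist_force: [1.6, -0.2, -3.4]
finger_gap: 0.0148
t 7.6 p [0.6641 0.1268 0.2567] rpy [148.6  16.6 116.4] F [ 1.6 -0.2 -3.4] M [ 0.12  0.58 -0.01] gap 0.0148 q [ 14. -10. -12.  53.  -7.  70.]
```

```bash
python3 -m pendant '[[[0,0,0,0,0,0.1,1],[0,0,0,0,0,0.2,1],[0,0,0,0,0,0.28,1],[0,0,0,0,0,0.34,1],[0,0,0,0,0,0.38,1],[0,0,0,0,0,0.38,1]]]';  python3 - <<'E'
from go import *
from cell import camera
show()
print('about-z moment',toolT(telemetry.state())[:3,2]@telemetry.state()['moment'])
T=toolT(telemetry.state());p,d=camera('wrist');cv2.imwrite('pics/w4.png',p)
E
```

```text
time_s: 8.1
eef_pos: [0.664, 0.1268, 0.2567]
ee_rot: [146.4, 10.5, 106.6]
wrist_force: [2.7, 1.2, -3.3]
finger_gap: 0.0143
t 8.1 p [0.664  0.1268 0.2567] rpy [146.4  10.5 106.6] F [ 2.7  1.2 -3.3] M [-0.12  0.47  0.43] gap 0.0143 q [ 14. -10. -12.  53.  -7.  82.]
about-z moment -0.41679547902138936
```

View pics/w4.png

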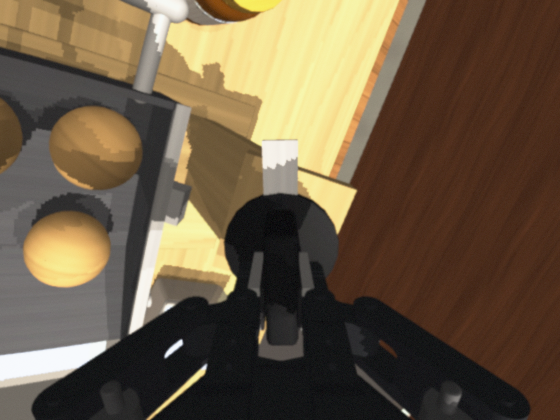

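At the stop (moment −0.4 N·m, wing clear of the lug). Pushing home.

```bash
python3 -m pendant '[[[0,0,0.015,0,0,0,1],[0,0,0.03,0,0,0,1],[0,0,0.045,0,0,0,1],[0,0,0.058,0,0,0,1],[0,0,0.066,0,0,0,1],[0,0,0.066,0,0,0,1]]]';  python3 - <<'E'
from go import *
from cell import camera
show()
p,d=camera('side');cv2.imwrite('pics/d3.png',cv2.resize(p[100:330,120:390],None,fx=2.5,fy=2.5))
E
```

```text
time_s: 8.65
eef_pos: [0.673, 0.127, 0.2443]
ee_rot: [146.3, 10.5, 106.7]
wrist_force: [-15.2, -1.1, 9.6]
finger_gap: 0.0145
t 8.65 p [0.673  0.127  0.2443] rpy [146.3  10.5 106.7] F [-15.2  -1.1   9.6] M [-0.53  2.28  0.15] gap 0.0145 q [ 13.  -9. -13.  52.  -7.  81.]
```

View pics/d3.png

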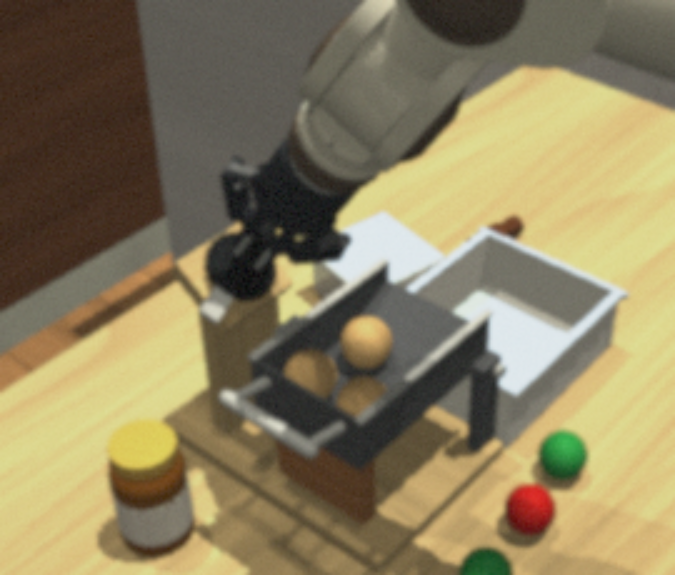

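Position equals the original home one with 17 N push: fully home. Release and back off.

```bash
python3 -m pendant '[[[0,0,0.004,0,0,0,0.3],[0,0,0.0,0,0,0,0.3],[0,0,0,0,0,0,0.3],[0,0,-0.1,0,0,0,0.3],[0,0,-0.25,0,0,0,0.3],[0,0,-0.4,0,0,0,0.3],[0,0,-0.5,0,0,0,0.3],[0,0,-0.5,0,0,0,0.3]]]';  python3 - <<'E'
from go import *
from cell import camera
show()
T=toolT(telemetry.state());p,d=camera('wrist');np.savez('pics/w5.npz',p=p,d=d,T=T);cv2.imwrite('pics/w5.png',p)
E
```

```text
time_s: 9.37
eef_pos: [0.6007, 0.1255, 0.354]
ee_rot: [145.8, 10.5, 106.6]
wrist_force: [-0.3, -0.4, 0.8]
finger_gap: 0.0601
t 9.37 p [0.6007 0.1255 0.354 ] rpy [145.8  10.5 106.6] F [-0.3 -0.4  0.8] M [-0.01  0.49 -0.01] gap 0.0601 q [ 15. -17.  -7.  65.  -8.  83.]
```

View pics/w5.png

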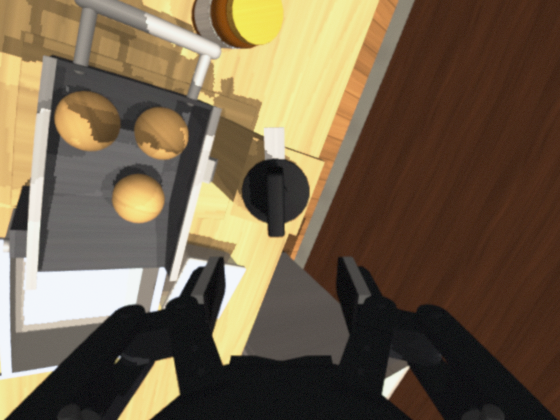

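Wing is turned parallel to the pan, clear of the lug. Next to the handle.

```bash
python3 - <<'E'
from go import *
print(rel((.53,.17,.34),Rtool(0,-20,220)))
E
```

```text
(array([ 0.2558, -0.1824, -0.127 ]), array([ 0.4325,  0.2905, -1.0417]))
```

```bash
python3 -m pendant '[[[0.06,-0.05,-0.06,0.08,0.06,-0.2,0.3],[0.12,-0.1,-0.12,0.16,0.12,-0.4,0.4],[0.18,-0.18,-0.13,0.24,0.18,-0.6,0.5],[0.25,-0.18,-0.13,0.32,0.24,-0.8,0.5],[0.25,-0.18,-0.13,0.43,0.29,-1,0.5],[0.25,-0.18,-0.13,0.43,0.29,-1,0.5]]]';  python3 - <<'E'
from go import *
show()
print(rel((.5618,.2319,.28),Rtool(0,0,180)))
E
```

```text
time_s: 9.92
eef_pos: [0.5314, 0.1697, 0.3387]
ee_rot: [166.7, 14.7, 138.7]
wrist_force: [-0.4, 0.7, -0.7]
finger_gap: 0.0426
t 9.92 p [0.5314 0.1697 0.3387] rpy [166.7  14.7 138.7] F [-0.4  0.7 -0.7] M [0.03 0.2  0.01] gap 0.0426 q [ 21. -10.   3.  84.  -6.  59.]
(array([0.13  , 0.212 , 0.2646]), array([ 0.2377,  0.6278, -1.3484]))
```

```bash
python3 -m pendant '[[[0.06,0.05,0.06,0.04,0.1,-0.2,0.5],[0.1,0.1,0.12,0.08,0.2,-0.4,0.5],[0.12,0.15,0.18,0.12,0.3,-0.6,0.5],[0.13,0.2,0.2,0.16,0.4,-0.8,0.5],[0.13,0.2,0.2,0.2,0.5,-1,0.5],[0.13,0.2,0.2,0.2,0.5,-1,0.5]]]';  python3 - <<'E'
from go import *
show()
print(rel((.5618,.2319,.28),Rtool(0,0,180)))
E
```

```text
time_s: 10.42
eef_pos: [0.5559, 0.2297, 0.2909]
ee_rot: [178.3, 3.2, 170.9]
wrist_force: [1.4, 0.8, 0.2]
finger_gap: 0.0429
t 10.42 p [0.5559 0.2297 0.2909] rpy [178.3   3.2 170.9] F [1.4 0.8 0.2] M [-0.02 -0.08 -0.05] gap 0.0429 q [23. 10. 19. 96. -0. 32.]
(array([-0.0192,  0.0112,  0.0451]), array([ 0.0469,  0.1117, -0.3455]))
```

```bash
python3 -m pendant '[[[-0.02,0.01,0.02,0.02,0.05,-0.17,0.5],[-0.02,0.01,0.03,0.05,0.11,-0.345,0.5],[-0.02,0.01,0.03,0.05,0.11,-0.345,0.5],[-0.02,0.01,0.03,0.05,0.11,-0.345,0.5]]]';  python3 - <<'E'
from go import *
from cell import camera
show()
T=toolT(telemetry.state());p,d=camera('wrist');np.savez('pics/w6.npz',p=p,d=d,T=T);cv2.imwrite('pics/w6.png',p)
E
```

```text
time_s: 10.75
eef_pos: [0.5621, 0.2312, 0.2832]
ee_rot: [-179.9, 0.1, -179.1]
wrist_force: [0.9, -0.5, -1.0]
finger_gap: 0.0426
t 10.75 p [0.5621 0.2312 0.2832] rpy [-1.799e+02  1.000e-01 -1.791e+02] F [ 0.9 -0.5 -1. ] M [-0.01 -0.01  0.02] gap 0.0426 q [ 22.  14.  24. 100.  -0.  22.]
```

View pics/w6.png

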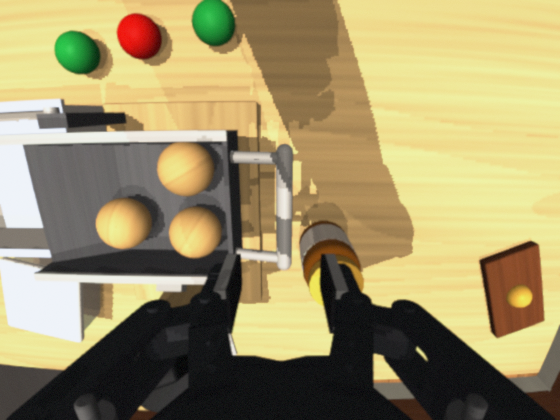

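```bash
python3 - <<'E'
from go import *
z=np.load('pics/w6.npz');d=z['d'];T=z['T']
for v in (152,165,180,195,207,220,235,250,262):
    us=np.arange(275,297); zz=d[v,us]; m=zz<zz[zz>0].min()+.012
    u=us[m].mean(); X=unproj('wrist',[(u,v)],[np.median(zz[m])],T)[0]; print(v,u,m.sum(),X.round(4))
E
```

```text
152 283.5 18 [0.5113 0.2327 0.1711]
165 284.55555555555554 18 [0.5216 0.2337 0.171 ]
180 284.0 17 [0.5338 0.2335 0.1716]
195 284.0 17 [0.5465 0.2337 0.1713]
207 284.0 17 [0.5568 0.2339 0.1716]
220 283.5 16 [0.5686 0.2337 0.1711]
235 283.5 16 [0.5824 0.234  0.1713]
250 283.5 16 [0.5968 0.2342 0.1711]
262 283.0 17 [0.6085 0.234  0.1715]
```

```bash
python3 -m pendant '[[[0.006,0.01,0.12,0,0,0,0.5],[0.006,0.01,0.22,0,0,0,0.5],[0.006,0.01,0.32,0,0,0,0.5],[0.006,0.01,0.4,0,0,0,0.5],[0.006,0.01,0.46,0,0,0,0.5],[0.006,0.01,0.46,0,0,0,0.5]]]';  python3 - <<'E'
from go import *
from cell import camera
show()
p,d=camera('wrist');cv2.imwrite('pics/w7.png',p)
E
```

```text
time_s: 11.3
eef_pos: [0.5593, 0.2329, 0.1664]
ee_rot: [-179.9, 0.1, -179.3]
wrist_force: [-0.8, -0.7, -0.0]
finger_gap: 0.0423
t 11.3 p [0.5593 0.2329 0.1664] rpy [-1.799e+02  1.000e-01 -1.793e+02] F [-0.8 -0.7 -0. ] M [ 0.03 -0.05  0.01] gap 0.0423 q [23. 12.  8. 86. -0. 22.]
```

View pics/w7.png

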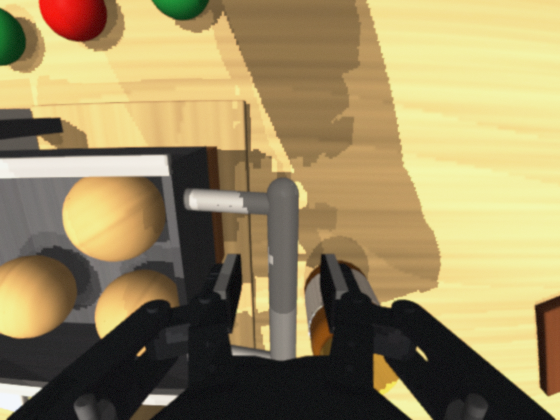

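Bar (u≈282) is centred between the fingers (≈235 and 325). Close on it.

```bash
python3 -m pendant '[[[0,0,0,0,0,0,0.7],[0,0,0,0,0,0,1],[0,0,0,0,0,0,1],[0,0,0,0,0,0,1],[0,0,0,0,0,0,1]]]' 50;  python3 - <<'E'
from go import *
show()
# arc plan: stand frame hinge from bar position
p=telemetry.state()['eef_pos']; T0=toolT(telemetry.state())
R,a0=np.hypot(.228,.05),np.arctan2(.05,.228)
ex=st()[:,0];ey=st()[:,1]
for th in (7,14,21,28,35,42,45):
    t=np.radians(th); dy=R*(np.cos(a0+t)-np.cos(a0)); dz=R*(np.sin(a0+t)-np.sin(a0))
    # grasp point 3mm ahead of TCP
    d=ey*dy+np.array([0,0,dz]); Rr=Ro.from_rotvec(ex*t).as_matrix()
    zt=T0[:3,2]; d=d+.003*zt-.003*(Rr@zt)
    print(th,(T0[:3,:3].T@d/.25).round(3),(T0[:3,:3].T@ex*th/30).round(3))
E
```

```text
time_s: 11.77
eef_pos: [0.5603, 0.2339, 0.1706]
ee_rot: [179.9, 0.3, -179.3]
wrist_force: [-2.0, 2.1, 7.6]
finger_gap: 0.012
t 11.77 p [0.5603 0.2339 0.1706] rpy [ 179.9    0.3 -179.3] F [-2.   2.1  7.6] M [0.53 0.49 0.03] gap 0.012 q [23. 12.  8. 86. -0. 22.]
7 [-0.001 -0.033 -0.11 ] [-0.233  0.002  0.001]
14 [-0.002 -0.078 -0.214] [-0.467  0.005  0.003]
21 [-0.003 -0.136 -0.313] [-0.7    0.007  0.004]
28 [-0.005 -0.206 -0.404] [-0.933  0.009  0.006]
35 [-0.006 -0.286 -0.485] [-1.167  0.012  0.007]
42 [-0.007 -0.376 -0.556] [-1.4    0.014  0.008]
45 [-0.008 -0.416 -0.583] [-1.5    0.015  0.009]
```

```bash
python3 - <<'E'
from go import *
from cell import camera
show()
p,d=camera('side');cv2.imwrite('pics/d4.png',cv2.resize(p[170:330,150:330],None,fx=4,fy=3.75,interpolation=2))
E
```

```text
t 11.77 p [0.5603 0.2339 0.1706] rpy [ 179.9    0.3 -179.3] F [-2.   2.1  7.6] M [0.53 0.49 0.03] gap 0.012 q [23. 12.  8. 86. -0. 22.]
```

View pics/d4.png

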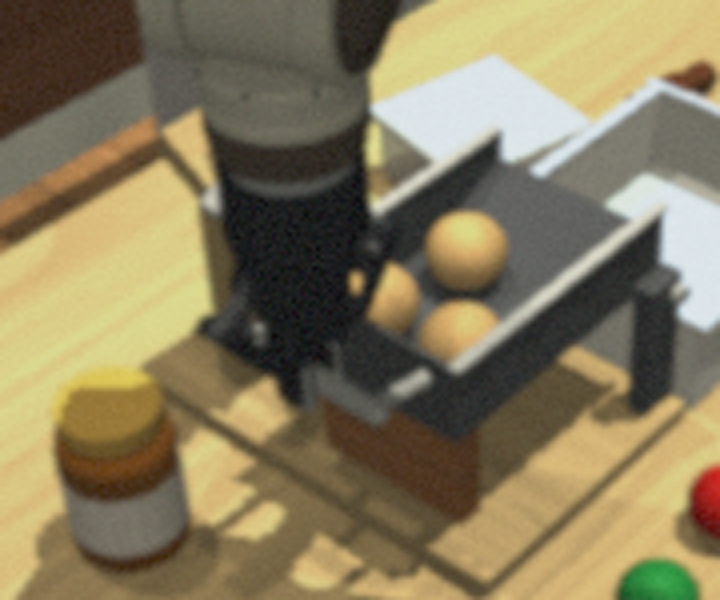

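```bash
cat > arc.py <<'E'
from go import *
P0=np.array([.5603,.2339,.1706]);R,a0=np.hypot(.228,.05),np.arctan2(.05,.228)
ex=st()[:,0];ey=st()[:,1];H=P0+[0,0,-.003]-ey*.228-[0,0,.05]
def tilt():
    T=toolT(telemetry.state());g=T[:3,3]+.003*T[:3,2]-H
    return np.degrees(np.arctan2(g[2],g@ey)-a0),np.hypot(g[2],g@ey)
def plan(degs,slack=0):
    show();t0,r=tilt();T=toolT(telemetry.state());print('tilt',t0,'r',r,'tool tilt',np.degrees(np.arctan2(T[:3,2]@ey,-T[2,2])))
    for th in degs:
        t=np.radians(th);g=H+R*(np.cos(a0+t)*ey+np.sin(a0+t)*np.array([0,0,1]))
        Rr=Ro.from_rotvec(ex*t).as_matrix()@Rtool(0,0,180)
        g=g+ex*((T[:3,3]-H)@ex)
        d,rv=rel(g-.003*Rr[:,2],Rr);print(th,d.round(3),rv.round(3))
if __name__=='__main__': plan([float(a) for a in sys.argv[1:]])
E
python3 arc.py 0 1 2 4 6 8 10 12
```

```text
t 11.82 p [0.5602 0.2338 0.1706] rpy [ 179.9    0.3 -179.3] F [-3.5  3.1  7.4] M [ 0.61  0.4  -0.03] gap 0.0124 q [23. 12.  8. 86. -0. 22.]
tilt -0.007796240046639059 r 0.2333519004275212 tool tilt 0.05389322597374652
0.0 [ 0.  0. -0.] [ 0.002  0.011 -0.019]
1.0 [-0.    -0.004 -0.016] [-0.032  0.011 -0.019]
2.0 [-0.    -0.008 -0.032] [-0.065  0.012 -0.019]
4.0 [-0.    -0.017 -0.063] [-0.132  0.012 -0.019]
6.0 [-0.001 -0.027 -0.094] [-0.198  0.012 -0.019]
8.0 [-0.001 -0.038 -0.125] [-0.265  0.013 -0.018]
10.0 [-0.001 -0.05  -0.155] [-0.332  0.013 -0.018]
12.0 [-0.002 -0.064 -0.185] [-0.398  0.013 -0.018]
```

```bash
python3 -m pendant '[[[0,-0.004,-0.016,-0.032,0,0,1],[0,-0.008,-0.032,-0.065,0,0,1],[0,-0.017,-0.063,-0.13,0,0,1],[0,-0.027,-0.094,-0.2,0,0,1],[0,-0.038,-0.125,-0.265,0,0,1],[0,-0.05,-0.155,-0.33,0,0,1],[0,-0.064,-0.185,-0.4,0,0,1]]]'; python3 arc.py 12 14 16 18 20 22 24 26 28
```

```text
time_s: 12.4
eef_pos: [0.5604, 0.2172, 0.2171]
ee_rot: [167.8, 0.4, -179.3]
wrist_force: [2.8, -0.9, -5.0]
finger_gap: 0.0121
t 12.4 p [0.5604 0.2172 0.2171] rpy [ 167.8    0.4 -179.3] F [ 2.8 -0.9 -5. ] M [-0.53 -0.42 -0.15] gap 0.0121 q [16.  8.  8. 87. 12. 16.]
tilt 12.128982341590673 r 0.23295500848822653 tool tilt 12.161134656599904
12.0 [0.    0.002 0.002] [ 0.005  0.016 -0.018]
14.0 [-0.    -0.006 -0.03 ] [-0.061  0.016 -0.017]
16.0 [-0.001 -0.014 -0.062] [-0.128  0.017 -0.017]
18.0 [-0.001 -0.025 -0.093] [-0.195  0.017 -0.017]
20.0 [-0.001 -0.036 -0.123] [-0.261  0.017 -0.016]
22.0 [-0.002 -0.048 -0.154] [-0.328  0.017 -0.016]
24.0 [-0.002 -0.061 -0.184] [-0.395  0.018 -0.016]
26.0 [-0.002 -0.076 -0.213] [-0.461  0.018 -0.016]
28.0 [-0.003 -0.091 -0.242] [-0.528  0.018 -0.015]
```

Unlocked and lifting freely (12°, 5 N). Continue.

```bash
python3 -m pendant '[[[0,-0.006,-0.03,-0.06,0,0,1],[-0.001,-0.014,-0.062,-0.13,0,0,1],[-0.001,-0.025,-0.093,-0.195,0,0,1],[-0.001,-0.036,-0.123,-0.26,0,0,1],[-0.002,-0.048,-0.154,-0.33,0,0,1],[-0.002,-0.061,-0.184,-0.395,0,0,1],[-0.002,-0.076,-0.213,-0.46,0,0,1],[-0.003,-0.09,-0.242,-0.53,0,0,1]]]'; python3 arc.py 30 32 34 36 38 40 42 44 45
```

```text
time_s: 13.07
eef_pos: [0.561, 0.1812, 0.2712]
ee_rot: [151.9, 0.3, -179.4]
wrist_force: [-1.6, -4.5, -9.5]
finger_gap: 0.0124
t 13.07 p [0.561  0.1812 0.2712] rpy [ 151.9    0.3 -179.4] F [-1.6 -4.5 -9.5] M [-2.02  0.31  0.23] gap 0.0124 q [ 6.  6.  9. 91. 28.  6.]
tilt 28.143927517910768 r 0.23242334231401293 tool tilt 28.070032721062137
30.0 [-0.    -0.004 -0.03 ] [-0.064  0.02  -0.015]
32.0 [-0.001 -0.012 -0.062] [-0.131  0.02  -0.015]
34.0 [-0.001 -0.023 -0.093] [-0.198  0.02  -0.014]
36.0 [-0.002 -0.034 -0.124] [-0.264  0.02  -0.014]
38.0 [-0.002 -0.046 -0.154] [-0.331  0.021 -0.014]
40.0 [-0.002 -0.059 -0.184] [-0.398  0.021 -0.013]
42.0 [-0.003 -0.074 -0.213] [-0.464  0.021 -0.013]
44.0 [-0.003 -0.089 -0.242] [-0.531  0.021 -0.012]
45.0 [-0.003 -0.097 -0.256] [-0.564  0.021 -0.012]
```

```bash
python3 -m pendant '[[[0,-0.004,-0.03,-0.064,0,0,1],[-0.001,-0.012,-0.062,-0.13,0,0,1],[-0.001,-0.023,-0.093,-0.2,0,0,1],[-0.002,-0.034,-0.124,-0.265,0,0,1],[-0.002,-0.046,-0.154,-0.33,0,0,1],[-0.002,-0.059,-0.184,-0.4,0,0,1],[-0.003,-0.074,-0.213,-0.465,0,0,1],[-0.003,-0.092,-0.249,-0.55,0,0,1]]]'; python3 - <<'E'
from arc import *
from cell import camera
plan([45,46])
p,d=camera('side');cv2.imwrite('pics/d5.png',cv2.resize(p[100:330,120:420],None,fx=2.5,fy=2.5,interpolation=2))
p,d=camera('scene');cv2.imwrite('pics/s5.png',cv2.resize(p[100:350,160:420],None,fx=2.4,fy=2.4,interpolation=2))
E
```

```text
time_s: 13.73
eef_pos: [0.5618, 0.1302, 0.3143]
ee_rot: [135.5, 0.2, -179.4]
wrist_force: [-1.5, -5.5, -13.6]
finger_gap: 0.0122
t 13.73 p [0.5618 0.1302 0.3143] rpy [ 135.5    0.2 -179.4] F [ -1.5  -5.5 -13.6] M [-3.19  0.29  0.28] gap 0.0122 q [ -5.   9.  13. 100.  44.  -8.]
tilt 44.621410655587525 r 0.23198613257315964 tool tilt 44.49642166413614
45 [-0.     0.004 -0.007] [-0.017  0.022 -0.012]
46 [-0.     0.    -0.023] [-0.05   0.022 -0.012]
```

View pics/d5.png

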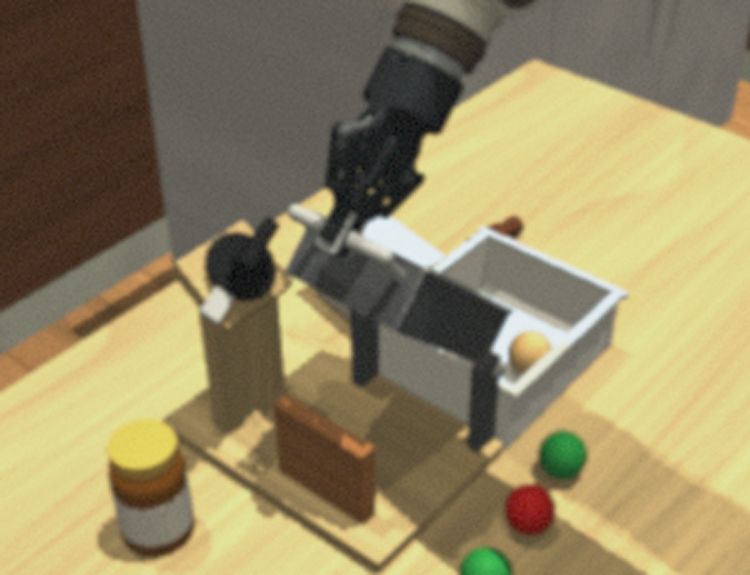

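View pics/s5.png

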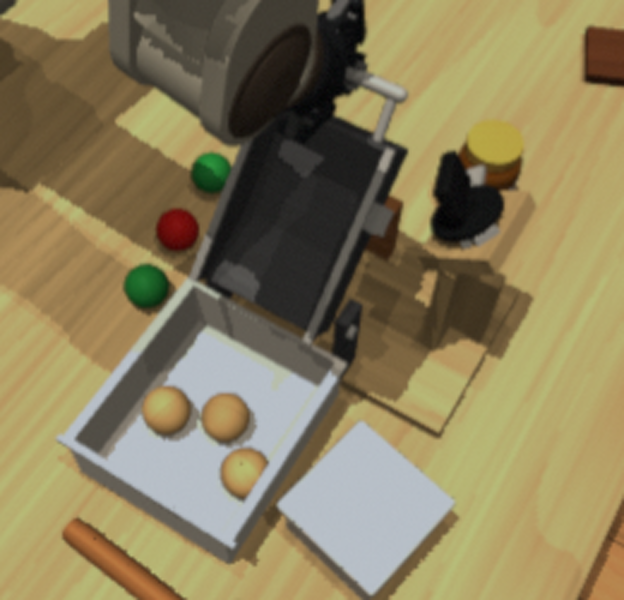

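All three balls are already in the tub. Hold at ~45° for 1.3 s, then lower.

```bash
for i in 1 2; do python3 -m pendant '[[[0,0,0,0,0,0,1],[0,0,0,0,0,0,1],[0,0,0,0,0,0,1],[0,0,0,0,0,0,1],[0,0,0,0,0,0,1],[0,0,0,0,0,0,1],[0,0,0,0,0,0,1],[0,0,0,0,0,0,1]]]'; done; python3 arc.py 43 41 39 37 35 33 31 29
```

```text
time_s: 14.5
eef_pos: [0.5618, 0.1296, 0.3145]
ee_rot: [135.4, 0.1, -179.5]
wrist_force: [-2.1, -0.8, -3.5]
finger_gap: 0.0123
time_s: 15.17
eef_pos: [0.5618, 0.1297, 0.3145]
ee_rot: [135.4, 0.1, -179.5]
wrist_force: [-1.0, 0.1, -4.1]
finger_gap: 0.0121
t 15.17 p [0.5618 0.1297 0.3145] rpy [ 1.354e+02  1.000e-01 -1.795e+02] F [-1.   0.1 -4.1] M [-1.23  0.2   0.23] gap 0.0121 q [ -6.   9.  13. 100.  44.  -9.]
tilt 44.75937928682624 r 0.23188405382738386 tool tilt 44.611928103801176
43.0 [0.    0.012 0.027] [ 0.054  0.022 -0.016]
41.0 [0.001 0.018 0.059] [ 0.12   0.021 -0.017]
39.0 [0.001 0.023 0.091] [ 0.187  0.021 -0.017]
37.0 [0.002 0.026 0.124] [ 0.254  0.021 -0.018]
35.0 [0.002 0.029 0.156] [ 0.32   0.02  -0.018]
33.0 [0.002 0.03  0.189] [ 0.387  0.02  -0.018]
31.0 [0.003 0.031 0.222] [ 0.454  0.02  -0.019]
29.0 [0.003 0.03  0.254] [ 0.52   0.02  -0.019]
```

```bash
python3 -m pendant '[[[0,0.01,0.027,0.054,0,0,1],[0.001,0.015,0.059,0.12,0,0,1],[0.001,0.019,0.091,0.187,0,0,1],[0.002,0.023,0.124,0.254,0,0,1],[0.002,0.026,0.156,0.32,0,0,1],[0.002,0.028,0.189,0.387,0,0,1],[0.003,0.029,0.222,0.454,0,0,1],[0.003,0.029,0.254,0.52,0,0,1]]]';  python3 arc.py 27 25 23 21 19 17 15 13
```

```text
time_s: 15.83
eef_pos: [0.561, 0.179, 0.2737]
ee_rot: [151.2, 0.2, -179.6]
wrist_force: [1.6, -5.7, -8.2]
finger_gap: 0.0121
t 15.83 p [0.561  0.179  0.2737] rpy [ 151.2    0.2 -179.6] F [ 1.6 -5.7 -8.2] M [-2.04 -0.23 -0.03] gap 0.0121 q [ 5.  6.  9. 91. 29.  6.]
tilt 28.960341217022457 r 0.2323978600114607 tool tilt 28.833671966555567
27.0 [0.    0.011 0.03 ] [ 0.061  0.018 -0.023]
25.0 [0.001 0.017 0.063] [ 0.128  0.017 -0.023]
23.0 [0.001 0.021 0.095] [ 0.195  0.017 -0.024]
21.0 [0.002 0.025 0.127] [ 0.261  0.017 -0.024]
19.0 [0.002 0.027 0.16 ] [ 0.328  0.016 -0.024]
17.0 [0.002 0.028 0.193] [ 0.395  0.016 -0.024]
15.0 [0.002 0.029 0.225] [ 0.461  0.015 -0.025]
13.0 [0.003 0.028 0.258] [ 0.528  0.015 -0.025]
```

```bash
python3 -m pendant '[[[0,0.01,0.03,0.06,0,0,1],[0.001,0.015,0.063,0.128,0,0,1],[0.001,0.02,0.095,0.195,0,0,1],[0.002,0.023,0.127,0.26,0,0,1],[0.002,0.025,0.16,0.328,0,0,1],[0.002,0.026,0.193,0.395,0,0,1],[0.002,0.027,0.225,0.46,0,0,1],[0.003,0.027,0.258,0.528,0,0,1]]]';  python3 arc.py 11.5 10 8.5 7 5.5 4 2.7 1.5 0
```

```text
time_s: 16.5
eef_pos: [0.5605, 0.2158, 0.2202]
ee_rot: [167.1, 0.2, -179.6]
wrist_force: [2.5, -4.8, -5.4]
finger_gap: 0.0125
t 16.5 p [0.5605 0.2158 0.2202] rpy [ 167.1    0.2 -179.6] F [ 2.5 -4.8 -5.4] M [-1.29 -0.49  0.04] gap 0.0125 q [16.  7.  8. 87. 12. 16.]
tilt 12.953981677573497 r 0.23295552784016701 tool tilt 12.878568006010044
11.5 [0.    0.007 0.023] [ 0.046  0.012 -0.028]
10.0 [0.    0.012 0.047] [ 0.096  0.012 -0.028]
8.5 [0.001 0.016 0.071] [ 0.146  0.012 -0.028]
7.0 [0.001 0.019 0.095] [ 0.196  0.011 -0.028]
5.5 [0.001 0.022 0.12 ] [ 0.246  0.011 -0.028]
4.0 [0.001 0.024 0.144] [ 0.296  0.011 -0.028]
2.7 [0.002 0.025 0.165] [ 0.339  0.01  -0.028]
1.5 [0.002 0.026 0.185] [ 0.379  0.01  -0.028]
0.0 [0.002 0.026 0.209] [ 0.429  0.01  -0.029]
```

```bash
python3 -m pendant '[[[0,0.006,0.023,0.046,0,0,1],[0,0.011,0.047,0.096,0,0,1],[0.001,0.014,0.071,0.146,0,0,1],[0.001,0.017,0.095,0.196,0,0,1],[0.001,0.02,0.12,0.246,0,0,1],[0.001,0.022,0.144,0.296,0,0,1],[0.002,0.023,0.165,0.339,0,0,1],[0.002,0.024,0.182,0.375,0,0,1]]]';  python3 arc.py 1 0.5 0 -0.5 -1
```

```text
time_s: 17.17
eef_pos: [0.5602, 0.2323, 0.1769]
ee_rot: [178.4, 0.2, -179.6]
wrist_force: [1.5, -0.0, -3.9]
finger_gap: 0.0123
t 17.17 p [0.5602 0.2323 0.1769] rpy [ 178.4    0.2 -179.6] F [ 1.5 -0.  -3.9] M [ 0.08 -0.31  0.1 ] gap 0.0123 q [22. 11.  8. 87.  1. 21.]
tilt 1.592732067646735 r 0.23333455022447386 tool tilt 1.605873540520178
1.0 [0.    0.002 0.009] [ 0.02   0.008 -0.029]
0.5 [0.    0.004 0.017] [ 0.037  0.008 -0.029]
0.0 [0.    0.006 0.025] [ 0.054  0.008 -0.029]
-0.5 [0.    0.008 0.033] [ 0.07   0.008 -0.029]
-1.0 [0.    0.009 0.041] [ 0.087  0.008 -0.029]
```

```bash
python3 -m pendant '[[[0,0.002,0.007,0.015,0,0,1],[0,0.003,0.013,0.03,0,0,1],[0,0.005,0.019,0.042,0,0,1],[0,0.006,0.025,0.054,0,0,1],[0,0.006,0.028,0.054,0,0,1],[0,0.006,0.028,0.054,0,0,1]]]';  python3 arc.py 0
```

```text
time_s: 17.67
eef_pos: [0.5602, 0.2339, 0.1706]
ee_rot: [180.0, 0.3, -179.6]
wrist_force: [-1.4, -1.8, 1.0]
finger_gap: 0.0125
t 17.67 p [0.5602 0.2339 0.1706] rpy [ 180.     0.3 -179.6] F [-1.4 -1.8  1. ] M [-0.34  0.28  0.13] gap 0.0125 q [23. 12.  8. 87. -0. 22.]
tilt 0.005957853265560993 r 0.23343165872637148 tool tilt 0.00781788378417471
0.0 [-0. -0.  0.] [ 0.     0.008 -0.029]
```

```bash
python3 -m pendant '[[[0,0,0.008,0,0,0,1],[0,0,0.01,0,0,0,0.9],[0,0,0.01,0,0,0,0.5],[0,0,0.01,0,0,0,0.5],[0,0,0.01,0,0,0,0.5],[0,0,0.01,0,0,0,0.5]]]' 20;  python3 - <<'E'
from go import *
from cell import camera
show()
p,d=camera('wrist');cv2.imwrite('pics/w8.png',p)
E
```

```text
time_s: 18.17
eef_pos: [0.5603, 0.234, 0.168]
ee_rot: [180.0, 0.2, -179.6]
wrist_force: [0.0, 0.4, -0.1]
finger_gap: 0.0428
t 18.17 p [0.5603 0.234  0.168 ] rpy [ 180.     0.2 -179.6] F [ 0.   0.4 -0.1] M [0.01 0.02 0.04] gap 0.0428 q [23. 12.  8. 86. -0. 22.]
```

View pics/w8.png

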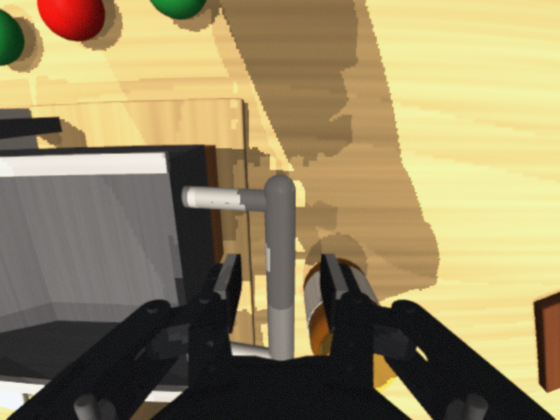

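Fingers are clear on both sides of the bar (u≈280 between 238 and 325), no force. Retreat straight up.

```bash
python3 -m pendant '[[[0,0,-0.1,0,0,0,0.5],[0,0,-0.22,0,0,0,0.5],[0,0,-0.36,0,0,0,0.5],[0,0,-0.5,0,0,0,0.5],[0,0,-0.65,0,0,0,0.5],[0,0,-0.7,0,0,0,0.5],[0,0,-0.7,0,0,0,0.5]]]'
python3 -m pendant '[[[0.15,0,0,0,0,0,0.5],[0.3,0,0,0,0,0,0.5],[0.45,0,0,0,0,0,0.5],[0.6,0,0,0,0,0,0.5],[0.6,0,0,0,0,0,0.5],[0.6,0,0,0,0,0,0.5]]]'
python3 - <<'E'
from go import *
from cell import camera
show()
p,d=camera('side');cv2.imwrite('pics/d6.png',cv2.resize(p[100:330,100:420],None,fx=2.4,fy=2.4,interpolation=2))
p,d=camera('scene');np.savez('pics/s6.npz',d=d);cv2.imwrite('pics/s6.png',cv2.resize(p[100:400,160:460],None,fx=2,fy=2,interpolation=2))
E
```

```text
time_s: 18.8
eef_pos: [0.5601, 0.2342, 0.3471]
ee_rot: [179.8, 0.6, -179.6]
wrist_force: [-0.4, 0.2, -0.0]
finger_gap: 0.0428
time_s: 19.3
eef_pos: [0.4087, 0.2331, 0.3457]
ee_rot: [179.8, 0.6, -179.5]
wrist_force: [0.8, -0.6, -0.5]
finger_gap: 0.0425
t 19.3 p [0.4087 0.2331 0.3457] rpy [ 179.8    0.6 -179.5] F [ 0.8 -0.6 -0.5] M [0.03 0.   0.01] gap 0.0425 q [ 30.  -3.  12. 105.  -0.  29.]
```

View pics/d6.png

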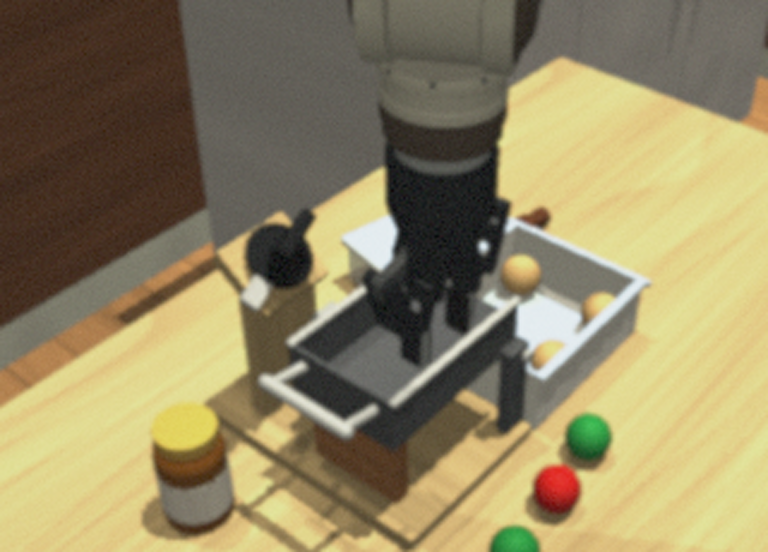

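View pics/s6.png

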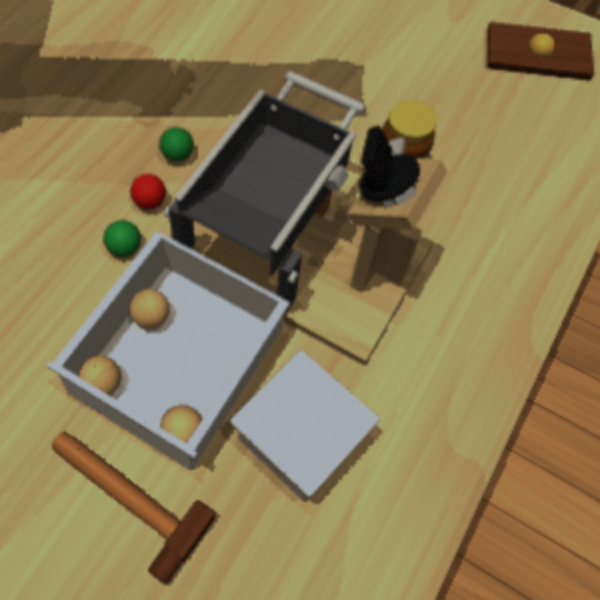

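Everything is as wanted: pan level and empty, three balls in the tub, wing clear of the lug, and bystanders in place.

```bash
python3 -c "
from cell import finish_job
print(finish_job())"
```

```text
the job is handed in; nothing more can be done
None
```

The job is done and handed in at about 19.4 s of the 64 s allowed; no check failed or disagreed.

- **Lock:** I pulled the knob out about 15 mm and turned it clockwise about 71° until it met its stop. I then pushed it back to its starting position, where it took about 17 N along its axis. The last pictures show the latch wing clear of the pan's lug.
- **Pan:** I lifted it by the bar to about 44.7°, by my estimate from the tool's position, and held it there for about 1.4 s. All three wooden balls were in the tub before the hold began. I lowered it along the same arc until it rested on its stop, then opened the jaws and backed away. The last wrist force reading was about 1 N, within the noise.
- **Last pictures:** the pan is level and empty, and all three balls are in the tub. The jar, lidded box and mallet look unmoved.

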